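Weigh a batch of bars, tip it into the swing-cover stock box and latch the box

TASK

Put the loose red-sleeved bars away in the white stock box as one weighed batch: swing the blue cover aside on its pivot pin, gather every red bar into the pan on the scale and let go so they can be weighed together, then take the pan by its handle and tip them out through its open edge into the box. Set the empty pan back level on the scale's plate, swing the cover fully shut over the box, and only then throw the hasp over so that it lies down on its staple. Leave the gold bars and everything else on the bench where they are.

Things in the scene. Friction and masses are not known exactly. Their poses are not given: they have to be found in the camera images.
- red1: bar of chocolate in a bright red paper sleeve with gold foil showing at both ends, 80 x 32 x 16 mm, about 50 g; origin at the centre of its underside, x along its length, z up. It lies flat on the bench between the scale and the box, its length roughly across the bench (along world y). Two to four red bars are present, the rest absent (no reading)
- red2: bar of chocolate in a bright red paper sleeve with gold foil showing at both ends, 80 x 32 x 16 mm, about 50 g; origin at the centre of its underside, x along its length, z up. It lies flat on the bench between the scale and the box, its length roughly across the bench (along world y). Two to four red bars are present, the rest absent (no reading)
- red3: bar of chocolate in a bright red paper sleeve with gold foil showing at both ends, 80 x 32 x 16 mm, about 50 g; origin at the centre of its underside, x along its length, z up. It lies flat on the bench between the scale and the box, its length roughly across the bench (along world y). Two to four red bars are present, the rest absent (no reading)
- red4: bar of chocolate in a bright red paper sleeve with gold foil showing at both ends, 80 x 32 x 16 mm, about 50 g; origin at the centre of its underside, x along its length, z up. It lies flat on the bench between the scale and the box, its length roughly across the bench (along world y). Two to four red bars are present, the rest absent (no reading)
- gold1: bar wrapped all in gold foil with a pale gold sleeve, 80 x 32 x 16 mm, not part of the batch: stays where it is; origin at the centre of its underside
- gold2: bar wrapped all in gold foil with a pale gold sleeve, 80 x 32 x 16 mm, not part of the batch: stays where it is; origin at the centre of its underside
- gold3: bar wrapped all in gold foil with a pale gold sleeve, 80 x 32 x 16 mm, not part of the batch: stays where it is; origin at the centre of its underside
- pan: loose aluminium pan on the scale, about 220 g: flat floor 146 x 126 mm, 3 mm thick, lips 25 mm high and 3 mm thick on three sides, the edge at +x open; a black handle (22 wide, 24 tall) sticks out level from the back lip to x = -146 mm, at the start roughly towards the robot. Origin under the floor's centre, z up. Bars slide out once it is tilted 25 to 37 degrees, open edge down
- pan_grip (a point): middle of the pan's handle, the point to hold: 110 mm behind and 26 mm above the pan's origin; the flat sides of the handle face the pan's +y and -y
- pan_mouth (a point): middle of the pan's open edge, on top of its floor, 73 mm ahead of the pan's origin
- scale: grey bench scale, fixed, 200 x 155 mm, 34 mm high with a 145 x 145 mm steel weighing plate on top and a black key panel on the side nearer the robot; origin at the centre of its underside, x away from the key panel
- scale_plate (a point): centre of the top face of the weighing plate, 47 mm above the bench; the pan's home
- box: white plastic stock box, fixed, outside 200 mm (x) by 160 mm (y), rim 70 mm above the bench, walls and floor 6 mm; origin at the centre of its underside, x away from the robot, y to the robot's left. A blue cover lies over its rim
- cover (a joint): angle (rad) of the blue cover: a level 216 x 176 mm board, underside 72 and top 86 mm above the bench, turning on an upright pin at the box's near left corner. 0 = shut, overhanging the box 8 mm all round; grows counterclockwise from above (far side, then off to the left) to a stop at 1.75. No knob: pushed by its edges, about 1.5 N at 100 mm from the pin; stays where left. Starts at 0 to 0.3
- cover_pivot (a point): axis of the pivot pin at the cover's top face: x = -86, y = +66, z = 86 mm in the box's frame
- cover_corner (a point): top of the cover's corner diagonally opposite the pin: 194 mm (box x) and 154 mm (box -y) from the pin when the cover is shut; moves with the cover
- hasp (a joint): angle (rad) of the steel hasp, a slotted strap 62 x 24 x 4 mm hinged level (along box y) on a bracket at the box's near wall. 0 = flat on the cover, slot over the staple (its top is 14 mm above the cover); grows as it is raised and thrown back towards the robot, to a stop at 2.2 where it starts. Swings freely, falling to either side of upright (1.57) by itself
- hasp_hinge (a point): middle of the hasp's hinge axis: x = -118, y = -62, z = 88.5 mm in the box's frame
- hasp_tip (a point): middle of the hasp's free end, 62 mm from the hinge; moves with the hasp
- brush: flat pastry brush, white handle, orange ferrule, 215 mm long, beyond the box; not needed
- giftbox: closed red gift box with a gold band, 134 x 94 x 38 mm, right of the scale; not needed
- tape: roll of brown tape lying flat, 100 mm across, 25 mm high, far left; not needed
- sprayer: white bottle with a blue cap, 64 mm across, 170 mm tall, far right; not needed
Mind the look-alikes: they are no part of the job. Leave any pink or turquoise look-alike of the red4 alone.

How it is judged (in metres and radians):
On the way, in this order (a step that is already met when the one before it is completed fails the run):
1. every red bar lies in the pan, the pan rests on the scale's plate, and all are let go (x of red1 in the frame of pan between -0.072 and 0.073 m and y of red1 in the frame of pan between -0.063 and 0.063 m and z of red1 in the frame of pan between -0.005 and 0.07 m and contact force between the fingers and red1 below 0.1 N and x of red2 in the frame of pan between -0.072 and 0.073 m and y of red2 in the frame of pan between -0.063 and 0.063 m and z of red2 in the frame of pan between -0.005 and 0.07 m and contact force between the fingers and red2 below 0.1 N and x of red3 in the frame of pan between -0.072 and 0.073 m and y of red3 in the frame of pan between -0.063 and 0.063 m and z of red3 in the frame of pan between -0.005 and 0.07 m and contact force between the fingers and red3 below 0.1 N and x of red4 in the frame of pan between -0.072 and 0.073 m and y of red4 in the frame of pan between -0.063 and 0.063 m and z of red4 in the frame of pan between -0.005 and 0.07 m and contact force between the fingers and red4 below 0.1 N and horizontal distance between pan and scale_plate below 0.04 m and z of pan in the frame of scale_plate between -0.006 and 0.006 m and angle between pan's own z axis and vertical below 0.08 rad and contact force between the fingers and pan below 0.1 N), for 0.3 s.
2. the pan is tipped (more than 20 degrees) with its open edge over the box (angle between pan's own z axis and vertical above 0.35 rad and horizontal distance between pan_mouth and box below 0.13 m).
3. every red bar is inside the box (x of red1 in the frame of box between -0.094 and 0.094 m and y of red1 in the frame of box between -0.074 and 0.074 m and z of red1 in the frame of box between 0 and 0.066 m and x of red2 in the frame of box between -0.094 and 0.094 m and y of red2 in the frame of box between -0.074 and 0.074 m and z of red2 in the frame of box between 0 and 0.066 m and x of red3 in the frame of box between -0.094 and 0.094 m and y of red3 in the frame of box between -0.074 and 0.074 m and z of red3 in the frame of box between 0 and 0.066 m and x of red4 in the frame of box between -0.094 and 0.094 m and y of red4 in the frame of box between -0.074 and 0.074 m and z of red4 in the frame of box between 0 and 0.066 m), for 0.3 s.
4. the cover is shut (within 0.06 rad) while the hasp is still thrown back (value of joint cover below 0.06 rad and value of joint hasp above 1.6 rad), for 0.2 s.
At the end, for the whole second after the job is handed in: Every red bar is inside the box; the empty pan rests level on the scale, its centre within 40 mm of the plate's centre, let go; the cover is shut to within 0.06 rad and the hasp lies down over the staple to within 0.08 rad (all of step 3 and horizontal distance between pan and scale_plate below 0.04 m and z of pan in the frame of scale_plate between -0.006 and 0.006 m and angle between pan's own z axis and vertical below 0.08 rad and contact force between the fingers and pan below 0.1 N and linear speed of pan below 0.02 m/s and value of joint cover below 0.06 rad and value of joint hasp below 0.08 rad); the robot touches nothing.
It fails at once if a gold bar is displaced (more than 40 mm) (distance of any of gold1, gold2, gold3 from where it was at the start of the episode above 0.04 m).
It fails at once if the brush, gift box, tape or bottle is displaced (more than 40 mm) or the bottle knocked over (distance of any of brush, giftbox, tape, sprayer from where it was at the start of the episode above 0.04 m or angle between sprayer's own z axis and vertical above 0.5 rad).
Of red1, red2, red3, red4 only 2 to 4 are there at a start; the rules pass over those that are not, and their reading is None.
At some moment in a run one of red1, red2, red3, red4 may be knocked a few centimetres aside while the robot is not near it.
It also fails if it takes over 210 s, if anything falls off the work surface, if the arm or the gripper's body presses on something with over 40 N, if the wrist force passes 120 N, or if a joint passes its speed limit or range.

ROBOT

A 6-joint arm with a two-finger parallel gripper is mounted at the origin on the work surface. World frame = base frame: x ahead of the robot, y to its left, z up, the work surface at z = 0. Lengths are in m, angles in degrees, forces in N, time in s.
With the tool pointing down it reaches from about 0.275 to 0.725 m from the base axis. Payload 15.9 kg.
Tool frame: the origin (TCP) lies on the front face of the gripper's body, between the roots of the fingers; the fingertips stand 73 mm ahead of it and the grasp point (between the pads) lies 54 mm ahead of it; z points along the fingers, y is the line along which they close (so a half turn about z gives the same grasp; the last joint's range is limited). The gripper opens to 85 mm and grips with 20 to 120 N. Pads are 22 mm wide; open, the fingers measure 114 mm over their backs; the gripper's body (76 mm by 85 mm) begins 54 mm behind the grasp point. The pads swing forward as they close: fully open they stand 13 mm farther back than shut.
Start: joints at [71.333, 12.198, -1.971, 75.831, 0, 90], TCP at [0.16, 0.474, 0.304] pointing down, gripper open.
Joint ranges: [-170.91, 170.91], [-42.67, 98.43], [-65.05, 77.54], [-120.47, 116.71], [-90, 82.35], [-180, 180]. Speed limits (degrees/s): [108.29, 108.29, 136.94, 147.25, 180, 180].

INTERFACE

Orientations are given as a 3x3 rotation matrix whose columns are the frame's x, y, z axes.
In Python, from workcell import env, sensors, viewer gives the robot as it stands. The module is installed in compiled form; this text tells all that it offers. Calls block until the motion is done:
- env.movep(position, orientation): joint-space move of the TCP to a pose.
- env.servo_line(position, vel=0.15, ori=None): straight line of the TCP; ori=None keeps the orientation; vel is the mean speed in m/s.
- env.set_joints(angles): joint-space move.
- env.move_gripper(opening): finger opening in m; the grip force is fixed at half the most; returns when the fingers have stopped.
- env.pause(seconds).
- env.ik(position, orientation): joint angles nearest the present ones, or None.
- sensors.state(): the state.
- viewer.read_camera(name): name is "scene" or "top" or "wrist"; returns the picture (400x640x3 uint8, blue, green, red); there is no depth.
- viewer.get_calibration(name): a dict with "K" (3x3 intrinsics, pixels), "cam_to_world" (4x4, takes a point from camera to world coordinates). Camera axes: x right, y down, z forward; pixel columns grow to the right and rows downward; lengths in m; the calibration is good to about 2 mm. A picture is of the moment at which its call begins: read the wrist's pose just before it. get_calibration takes no time and is no camera call; for the wrist camera it gives the pose at the moment of the call.
A pose or a line that the arm cannot do raises env.MotionError and nothing moves.
- env.finish_job(): hands the job in; it is judged then, once.
The state is a dict: "time": time; "joint_pos": joint angles; "qvel": joint speeds; "joint_efforts": joint torques, N m; "eef_pos": TCP position; "orientation": TCP orientation; "force": force on the tool from outside, world axes, zero at the start; "ft_torque": the same for the moment, N m; "width": finger opening in m; "grasp_force": force on a finger pad.
Only numpy, scipy, OpenCV 4.12 (cv2) and the standard library are available. Lean on these libraries where they do the work, as an engineer would, in place of code of your own. Each camera call takes 0.05 s, during which the arm holds its last target. There are 200 camera calls.

## Working session

There is one attempt and no reset: what is moved stays moved. The work goes in short steps, each a Python script; the robot and the scene stay as the last script left them, time stands still between calls to the robot, and variables do not carry over. Pictures are saved under pics/ and viewed, at most 18 in all, crops included, and the job is handed in when it is done.

```bash
mkdir -p pics; cat > h.py <<'E'
import numpy as np, cv2
from workcell import env, sensors, viewer
def ray(name,uv,z,cal=None):
    c=cal or viewer.get_calibration(name); K=np.array(c["K"]);T=np.array(c["cam_to_world"])
    d=T[:3,:3]@np.linalg.solve(K,np.array([uv[0],uv[1],1.]));o=T[:3,3]
    return o+d*(z-o[2])/d[2]
def proj(name,p):
    c=viewer.get_calibration(name);T=np.linalg.inv(np.array(c["cam_to_world"]))
    q=np.array(c["K"])@(T[:3,:3]@np.array(p)+T[:3,3]);return q[:2]/q[2]
def down(yaw):  # tool z down, tool y along yaw direction (deg)
    a=np.radians(yaw);y=np.array([np.cos(a),np.sin(a),0]);z=np.array([0,0,-1.]);return np.column_stack([np.cross(y,z),y,z])
E
python3 - <<'E'
from h import *
for n in("top","scene"):
    cv2.imwrite(f"pics/{n}0.png",viewer.read_camera(n)); c=viewer.get_calibration(n);print(n,np.round(c["K"],1).tolist(),np.round(c["cam_to_world"],3).tolist())
s=sensors.state();print(s["time"],s["orientation"],s["width"])
E
```

```text
top [[518.2, 0.0, 332.5], [0.0, 518.2, 188.6], [0.0, 0.0, 1.0]] [[0.006, -0.985, 0.172, 0.229], [-1.0, -0.005, 0.009, -0.044], [-0.008, -0.172, -0.985, 1.74], [0.0, 0.0, 0.0, 1.0]]
scene [[450.5, 0.0, 312.7], [0.0, 450.5, 200.6], [0.0, 0.0, 1.0]] [[0.753, 0.43, -0.498, 1.154], [0.658, -0.514, 0.551, -0.713], [-0.018, -0.742, -0.67, 0.909], [0.0, 0.0, 0.0, 1.0]]
0.1 [[-9.47388457e-01  3.20085958e-01 -3.02616077e-04]
 [ 3.20086101e-01  9.47388037e-01 -8.91396893e-04]
 [ 1.37122254e-06 -9.41362327e-04 -9.99999557e-01]] 0.08535921302747686
```

View pics/top0.png

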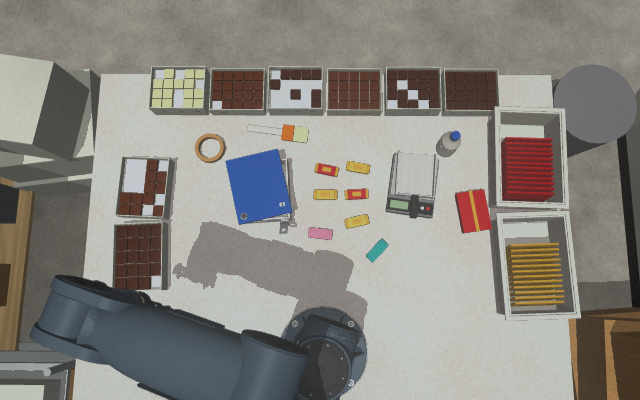

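View pics/scene0.png

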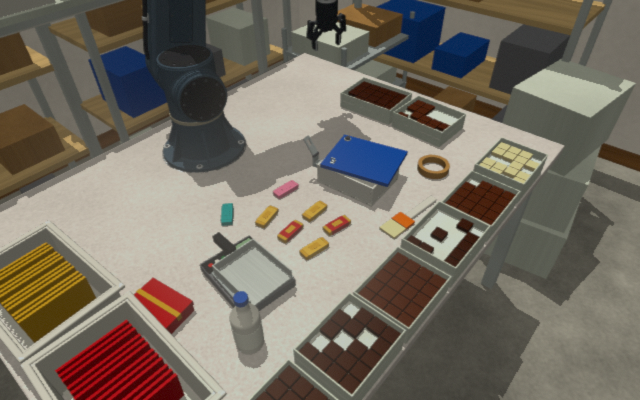

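The top view shows two red bars at about (326,169) and (357,194). Gold bars are at (358,168), (325,194) and (357,221). The look-alikes are a pink bar at (320,233), a turquoise bar at (377,250), and the gift box at (473,211). The two bars with bright red sleeves and gold ends lying between the scale and the box fit the description, and I'll confirm them in an enlarged crop.

```bash
python3 - <<'E'
from h import *
im=cv2.imread("pics/top0.png")
cv2.imwrite("pics/crop0.png",cv2.resize(im[135:265,210:450],None,fx=3.3,fy=3.3,interpolation=cv2.INTER_CUBIC))
hsv=cv2.cvtColor(im,cv2.COLOR_BGR2HSV)
roi=np.zeros(im.shape[:2],np.uint8);roi[140:265,300:390]=255
def rep(tag,m,z):
    m&=roi
    for c in cv2.findContours(m,cv2.RETR_EXTERNAL,cv2.CHAIN_APPROX_NONE)[0]:
        if cv2.contourArea(c)<40: continue
        r=cv2.minAreaRect(c);b=cv2.boxPoints(r);w=np.array([ray("top",p,z)[:2] for p in b])
        e1,e2=w[1]-w[0],w[2]-w[1];L=e1 if np.linalg.norm(e1)>np.linalg.norm(e2) else e2
        print(tag,np.round(r[0]),"xy",np.round(w.mean(0),4),"size",np.round([np.linalg.norm(e1),np.linalg.norm(e2)],3),"ang",round(np.degrees(np.arctan2(L[1],L[0]))%180,1), np.median(hsv[int(r[0][1]),int(r[0][0])]))
sat=cv2.inRange(hsv,(0,110,80),(179,255,255))
rep("bar",sat,0.016)
red=cv2.inRange(hsv,(0,150,80),(6,255,255))|cv2.inRange(hsv,(172,150,80),(179,255,255))
rep("red",red,0.016)
roi[:]=255
blue=cv2.inRange(hsv,(105,120,60),(125,255,255));roi[:]=0;roi[140:235,215:300]=255
rep("cover",blue,0.086)
E
```

```text
bar [377. 250.] xy [ 0.3243 -0.1768] size [0.078 0.031] ang 137.5 156.0
bar [356. 221.] xy [ 0.4206 -0.1096] size [0.079 0.032] ang 102.9 156.0
bar [325. 194.] xy [ 0.5113 -0.004 ] size [0.074 0.027] ang 90.3 160.0
bar [356. 194.] xy [ 0.513  -0.1096] size [0.078 0.033] ang 93.7 163.0
bar [326. 169.] xy [ 0.5965 -0.0075] size [0.033 0.078] ang 77.5 163.0
bar [358. 167.] xy [ 0.6047 -0.1139] size [0.033 0.079] ang 79.7 160.0
red [356. 194.] xy [ 0.5136 -0.1101] size [0.057 0.031] ang 90.3 163.0
red [326. 169.] xy [ 0.597  -0.0072] size [0.031 0.06 ] ang 78.7 163.0
cover [258. 186.] xy [0.5255 0.2124] size [0.178 0.216] ang 13.9 161.0
```

View pics/crop0.png

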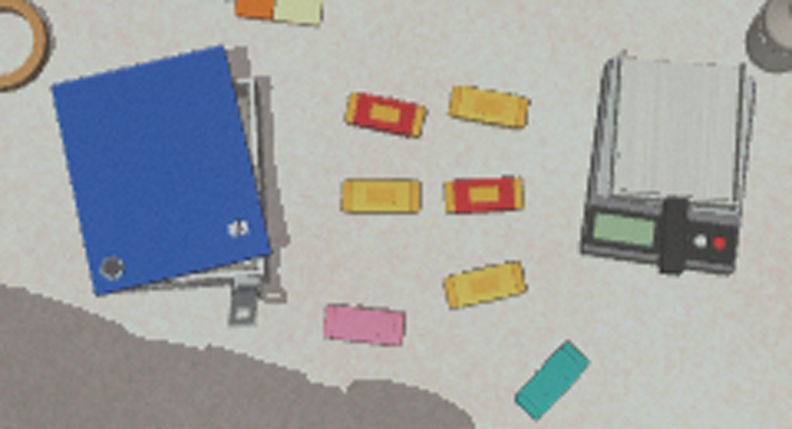

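Confirmed: the bars at (326,169) and (357,194) have bright red sleeves and foil ends, so there are exactly two red bars. The cover measures 178x216 mm at yaw 13.9°, which matches its given size. I'll open it first.

```bash
cat >> h.py <<'E'
def R2(a): a=np.radians(a);return np.array([[np.cos(a),-np.sin(a)],[np.sin(a),np.cos(a)]])
E
python3 - <<'E'
from h import *
c=np.array([0.5255,0.2124]);pv=c+R2(13.9)@[-.086,.066]
print("pivot",pv,ray("top",(244,216),.086)[:2])
def P(ang,off,z,x=0.10): return np.r_[pv+R2(ang)@[x,-0.154-0.011-off],z]
yaws=lambda a:a   # tool y along cover x
q=env.ik(P(13.9,.03,.25),down(13.9));print(q)
for yo in (0,180):
  print(yo,[None if (t:=env.ik(P(a,0,.152),down(a+yo))) is None else np.round(t).tolist() for a in (14,45,75,100)])
E
```

```text
pivot [0.42616333 0.25580768] [0.42689141 0.25415701]
[ 9.02441676 22.16037163  3.79596642 71.6355948   0.         85.12441676]
0 [[12.0, 25.0, -6.0, 58.0, 0.0, 88.0], [19.0, 33.0, 7.0, 64.0, 0.0, 64.0], [27.0, 38.0, 15.0, 67.0, 0.0, 42.0], [34.0, 38.0, 15.0, 67.0, 0.0, 24.0]]
180 [[12.0, 25.0, -6.0, 58.0, 0.0, -92.0], [19.0, 33.0, 7.0, 64.0, 0.0, -116.0], [27.0, 38.0, 15.0, 67.0, 0.0, -138.0], [34.0, 38.0, 15.0, 67.0, 0.0, -156.0]]
```

```bash
python3 - <<'E'
from h import *
pv=np.array([0.4265,0.255])
def P(ang,off,z,x=0.10): return np.r_[pv+R2(ang)@[x,-0.154-0.011-off],z]
env.move_gripper(0)
env.movep(P(13.9,.03,.25),down(13.9)); env.servo_line(P(13.9,.03,.151),.15)
f0=np.array(sensors.state()["force"]);env.servo_line(P(13.9,.0,.151),.1)
a=13.9
while a<96:
    a=min(a+6,96); env.servo_line(P(a,0,.151),.12,down(a))
    f=np.array(sensors.state()["force"])-f0
    print(round(a,1),np.round(f,1))
    if np.linalg.norm(f)>12: break
env.servo_line(P(a,.03,.151),.15);env.servo_line(P(a,.03,.3),.25)
env.movep([.45,-.05,.4],down(90))
cv2.imwrite("pics/top1.png",viewer.read_camera("top"));cv2.imwrite("pics/w1.png",viewer.read_camera("wrist"))
print(sensors.state()["time"])
E
```

```text
19.9 [-0.1  0.2 -0. ]
25.9 [ 0.5 -0.   1.1]
31.9 [ 0.  -0.1  0.3]
37.9 [-0.6 -0.   0. ]
43.9 [1.1 0.5 0.1]
49.9 [ 0.9  0.2 -0.5]
55.9 [ 0.9  0.3 -0.5]
61.9 [0.8 0.3 0.3]
67.9 [ 0.6 -0.2 -0.3]
73.9 [0.5 0.5 0.7]
79.9 [-0.7 -0.7  0.3]
85.9 [-0.5 -0.2  0.3]
91.9 [-0.4 -0.  -0. ]
96 [-0.8  0.7  0.4]
11.4417
```

View pics/top1.png

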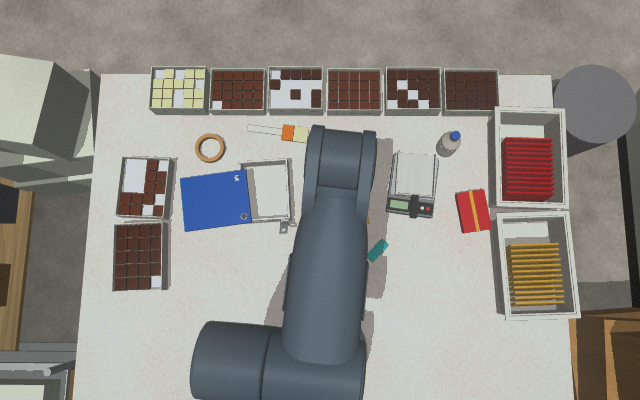

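The cover is now off to the left, with its right edge at about columns 248–252, and the box interior is visible at columns 247–290. Next I'll take close looks at the pan and the box.

```bash
python3 - <<'E'
from h import *
env.movep([.45,-.27,.38],down(90)); 
c=viewer.get_calibration("wrist");print(np.round(c["K"],1).tolist(),np.round(c["cam_to_world"],3).tolist())
a=viewer.read_camera("wrist"); np.save("c_pan.npy",c,allow_pickle=True)
t=viewer.read_camera("top");cv2.imwrite("pics/top2.png",t)
env.movep([.45,.2,.42],down(90)); 
c=viewer.get_calibration("wrist");np.save("c_box.npy",c,allow_pickle=True);b=viewer.read_camera("wrist")
cv2.imwrite("pics/wp.png",a);cv2.imwrite("pics/wb.png",b)
cv2.imwrite("pics/both.png",cv2.resize(np.vstack([a,b]),(480,600)))
E
```

```text
[[278.0, 0.0, 320.3], [0.0, 278.0, 199.3], [0.0, 0.0, 1.0]] [[-0.0, 0.966, 0.259, 0.385], [1.0, -0.0, 0.001, -0.269], [0.001, 0.259, -0.966, 0.45], [0.0, 0.0, 0.0, 1.0]]
```

View pics/both.png

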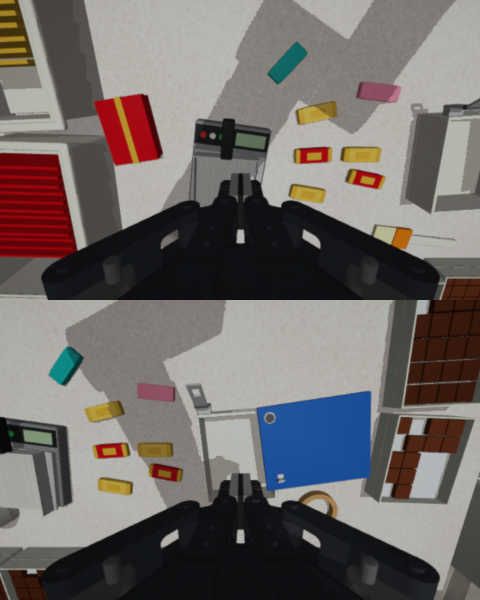

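Both wrist views are upside-down (the near side is at the top) and the fingers hide the far halves of the pan and box. I'll look again from farther out.

```bash
python3 - <<'E'
from h import *
env.movep([.62,.2,.3],down(90)); 
c=viewer.get_calibration("wrist");np.save("c_box.npy",c,allow_pickle=True);b=viewer.read_camera("wrist")
env.movep([.62,-.25,.3],down(90)); 
c=viewer.get_calibration("wrist"); a=viewer.read_camera("wrist"); np.save("c_pan.npy",c,allow_pickle=True)
cv2.imwrite("pics/wp.png",a);cv2.imwrite("pics/wb.png",b)
cv2.imwrite("pics/both2.png",np.vstack([a[:300],b[:300]]))
E
```

```text
(no output)
```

View pics/both2.png

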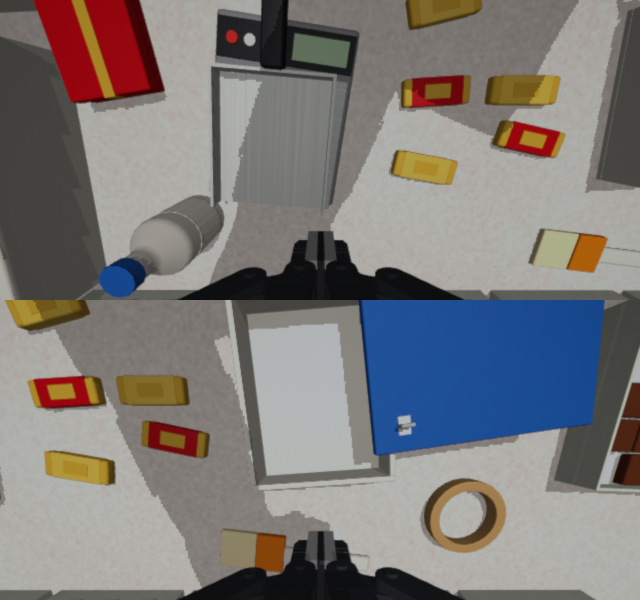

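Top half: the pan with its open edge running (217,204)–(330,208), its back lip at row ~70 and the handle at columns 262–288. Bottom half: the box rim's right outer edge running (228,0)–(258,188), and its far edge ending at about (391,178).

```bash
python3 - <<'E'
from h import *
cp=np.load("c_pan.npy",allow_pickle=True).item();cb=np.load("c_box.npy",allow_pickle=True).item()
for n,uv,z in [("mouthR",(217,204),.05),("mouthL",(330,208),.05),("lipBR",(213,66),.072),("lipBL",(336,75),.072),("lip tip R",(213,205),.072),("lip tip L",(330,210),.072),("h1a",(262,60),.085),("h1b",(286,60),.085),("h0a",(262,5),.085),("h0b",(288,5),.085)]: print(n,ray("",uv,z,cp).round(4))
for n,uv,z in [("r0",(228,1),.07),("r1",(258,188),.07),("far",(391,178),.07),("stapleO",(404,126),.09),("bar1?",(172,139),.016)]: print(n,ray("",uv,z,cb).round(4))
# handle & pan edges automated: dark mask
im=cv2.imread("pics/wp.png");cv2.imwrite("pics/panc.png",cv2.resize(im[0:220,195:375],None,fx=2.7,fy=2.7,interpolation=cv2.INTER_CUBIC))
E
```

```text
mouthR [ 0.6474 -0.3717  0.05  ]
mouthL [ 0.6522 -0.2363  0.05  ]
lipBR [ 0.4998 -0.3537  0.072 ]
lipBL [ 0.5079 -0.2326  0.072 ]
lip tip R [ 0.6422 -0.3678  0.072 ]
lip tip L [ 0.6479 -0.2371  0.072 ]
h1a [ 0.4971 -0.3028  0.085 ]
h1b [ 0.497  -0.2803  0.085 ]
h0a [ 0.4522 -0.3004  0.085 ]
h0b [ 0.4521 -0.2771  0.085 ]
r0 [0.4424 0.114  0.07  ]
r1 [0.6227 0.1317 0.07  ]
far [0.6115 0.2786 0.07  ]
stapleO [0.5561 0.2827 0.09  ]
bar1? [0.5721 0.0156 0.016 ]
```

View pics/panc.png

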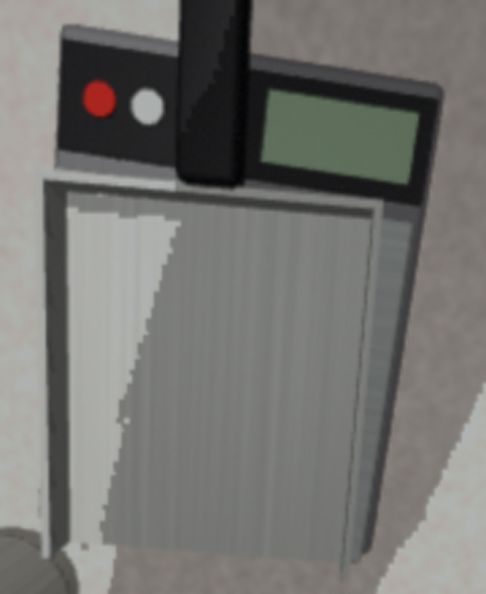

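Pan: origin ≈ (0.576,-0.298), yaw -4.5°. The handle projects onto the same grip point, and the sizes fit. Box: centre ≈ (0.517,0.199), yaw ≈ 5°. The far red bar now reads about (0.572,0.016), so it has been knocked. I'll re-detect both bars and then pick the first.

```bash
cat >> h.py <<'E'
PAN=np.array([.576,-.298]);PY=-4.5
def reds(im,name,cal,z=.016):
    hsv=cv2.cvtColor(im,cv2.COLOR_BGR2HSV);out=[]
    m=cv2.inRange(hsv,(0,140,50),(6,255,255))|cv2.inRange(hsv,(172,140,50),(179,255,255))
    m=cv2.morphologyEx(m,cv2.MORPH_CLOSE,np.ones((3,3)))
    for c in cv2.findContours(m,cv2.RETR_EXTERNAL,cv2.CHAIN_APPROX_NONE)[0]:
        if cv2.contourArea(c)<30: continue
        w=np.array([ray(name,p[0],z,cal)[:2] for p in c],np.float32)
        (xy,s,a)=cv2.minAreaRect(w)
        if s[0]<s[1]: a+=90
        if not(.045<max(s)<.085 and .02<min(s)<.045): continue
        out.append((np.array(xy).round(4),np.round(s,3),round(a%180,1)))
    return out
def look(xy):  # wrist view of bench around xy
    env.movep([xy[0]+.08,xy[1],.28],down(90)); c=viewer.get_calibration("wrist");return viewer.read_camera("wrist"),c
def pick(xy,ang,z=.076):
    y=(ang-90); y=(y+90)%180-90
    env.movep([*xy,.2],down(y)); env.move_gripper(.052); env.servo_line([*xy,z],.12)
    env.move_gripper(.02); s=sensors.state();print("grip w",s["width"],s["grasp_force"]);env.servo_line([*xy,.22],.2)
    return s["width"]>.025
def drop(px,z=.076):
    p=PAN+R2(PY)@[px,0]
    env.movep([*p,.24],down(PY));env.servo_line([*p,.05+z+.003],.1);env.move_gripper(.046);env.servo_line([*p,.26],.2)
E
python3 - <<'E'
from h import *
for n in "pb": print(n,reds(cv2.imread(f"pics/w{n}.png"),"",np.load("c_pan.npy" if n=="p" else "c_box.npy",allow_pickle=True).item()))
im,c=look([.54,-.05]);r=reds(im,"",c);print(r)
cv2.imwrite("pics/wr.png",im)
b=max(r,key=lambda t:t[0][1])
g=pick(b[0],b[2])
print(sensors.state()["time"])
if g:
    drop(-.032)
im,c=look([.54,-.05]);print(reds(im,"",c),sensors.state()["time"])
cv2.imwrite("pics/top3.png",viewer.read_camera("top"));cv2.imwrite("pics/w3.png",im)
E
```

```text
p [(array([0.5728, 0.0156]), array([0.06 , 0.032]), 78.1), (array([ 0.5164, -0.1089]), array([0.032, 0.06 ]), 93.5)]
b [(array([0.5719, 0.0171]), array([0.061, 0.033]), 78.1), (array([ 0.517 , -0.1078]), array([0.033, 0.061]), 93.4)]
[(array([0.5726, 0.0158]), array([0.06 , 0.032]), 78.1), (array([ 0.5166, -0.1085]), array([0.033, 0.06 ]), 93.3)]
grip w 0.030362039294459228 60.25558590888977
22.2167
[(array([ 0.5431, -0.3386]), array([0.071, 0.038]), 85.4), (array([ 0.5166, -0.1084]), array([0.033, 0.06 ]), 93.6)] 26.9583
```

View pics/w3.png

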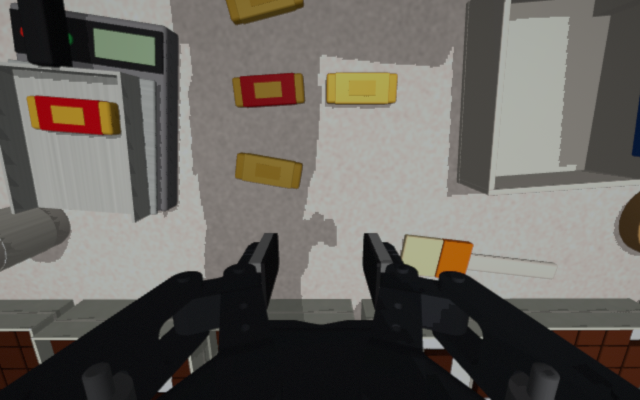

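The first bar lies flat in the pan at (73,115). The second red bar is at (268,90), unmoved, so I'll fetch it.

```bash
python3 - <<'E'
from h import *
im,c=look([.54,-.05]);r=[t for t in reds(im,"",c) if t[0][1]>-.2];print(r)
if pick(r[0][0],r[0][2]): drop(.032)
env.movep([.62,-.27,.3],down(90));env.pause(.4)
c=viewer.get_calibration("wrist"); a=viewer.read_camera("wrist"); np.save("c_pan.npy",c,allow_pickle=True)
print(reds(a,"",c,.066),sensors.state()["time"]);cv2.imwrite("pics/w4.png",a)
# feasibility of tilted handling
def T(heading,lean): # tool z leans forward along heading by lean deg from down; tool y = pan y
    h=np.radians(heading);l=np.radians(lean);f=np.array([np.cos(h),np.sin(h),0])
    z=np.sin(l)*f+[0,0,-np.cos(l)];y=np.array([-np.sin(h),np.cos(h),0]);return np.column_stack([np.cross(y,z),y,z])
g=PAN+R2(PY)@[-.11,0]
for lean in (0,15,20,25,30):
  for s in (1,-1):
    M=T(PY,lean);M=M@np.diag([s,s,1]);p=np.r_[g,.073]-.054*M[:,2]
    q=env.ik(p,M);print(lean,s,p.round(3),None if q is None else np.round(q))
for hd in (60,80,95):
  for tl in (0,-10,-20,-30):
   M=T(hd,tl);f=np.r_[R2(hd)@[1,0],0]; p=np.array([.52,.15-.18,.2])-.054*M[:,2];print(hd,tl,[None if (q:=env.ik(p,M@np.diag([s,s,1]))) is None else np.round(q).tolist() for s in(1,-1)])
E
```

```text
[(array([ 0.5166, -0.1086]), array([0.033, 0.06 ]), 93.5)]
grip w 0.03037789779983103 60.009530782699585
[(array([ 0.6078, -0.3004]), array([0.06 , 0.033]), 85.7), (array([ 0.5448, -0.2959]), array([0.06 , 0.032]), 85.4)] 36.275
0 1 [ 0.466 -0.289  0.127] [-32.  23. -13.  54.   0. -27.]
0 -1 [ 0.466 -0.289  0.127] [-32.  23. -13.  54.   0. 153.]
15 1 [ 0.452 -0.288  0.125] [-36.  14. -29.  34.   8. -31.]
15 -1 [ 0.452 -0.288  0.125] [-36.  14. -29.  34.   8. 149.]
20 1 [ 0.448 -0.288  0.124] [-38.  12. -34.  28.  11. -32.]
20 -1 [ 0.448 -0.288  0.124] [-38.  12. -34.  28.  11. 148.]
25 1 [ 0.444 -0.288  0.122] [-39.  10. -39.  21.  14. -32.]
25 -1 [ 0.444 -0.288  0.122] [-39.  10. -39.  21.  14. 148.]
30 1 [ 0.439 -0.287  0.12 ] [-41.   8. -44.  13.  17. -33.]
30 -1 [ 0.439 -0.287  0.12 ] [-41.   8. -44.  13.  17. 147.]
60 0 [[-3.0, 15.0, -5.0, 70.0, 0.0, -63.0], [-3.0, 15.0, -5.0, 70.0, 0.0, 117.0]]
60 -10 [[2.0, 20.0, 1.0, 76.0, -9.0, -58.0], [2.0, 20.0, 1.0, 76.0, -9.0, 122.0]]
60 -20 [[6.0, 26.0, 6.0, 83.0, -16.0, -52.0], [6.0, 26.0, 6.0, 83.0, -16.0, 128.0]]
60 -30 [[9.0, 32.0, 13.0, 91.0, -23.0, -46.0], [9.0, 32.0, 13.0, 91.0, -23.0, 134.0]]
80 0 [[-3.0, 15.0, -5.0, 70.0, 0.0, -83.0], [-3.0, 15.0, -5.0, 70.0, 0.0, 97.0]]
80 -10 [[2.0, 17.0, -3.0, 72.0, -10.0, -78.0], [2.0, 17.0, -3.0, 72.0, -10.0, 102.0]]
80 -20 [[7.0, 20.0, -1.0, 75.0, -19.0, -72.0], [7.0, 20.0, -1.0, 75.0, -19.0, 108.0]]
80 -30 [[12.0, 24.0, 1.0, 79.0, -28.0, -65.0], [12.0, 24.0, 1.0, 79.0, -28.0, 115.0]]
95 0 [[-3.0, 15.0, -5.0, 70.0, 0.0, -98.0], [-3.0, 15.0, -5.0, 70.0, 0.0, 82.0]]
95 -10 [[2.0, 15.0, -6.0, 68.0, -10.0, -93.0], [2.0, 15.0, -6.0, 68.0, -10.0, 87.0]]
95 -20 [[8.0, 16.0, -7.0, 68.0, -20.0, -87.0], [8.0, 16.0, -7.0, 68.0, -20.0, 93.0]]
95 -30 [[13.0, 18.0, -8.0, 69.0, -30.0, -81.0], [13.0, 18.0, -8.0, 69.0, -30.0, 99.0]]
```

View pics/w4.png

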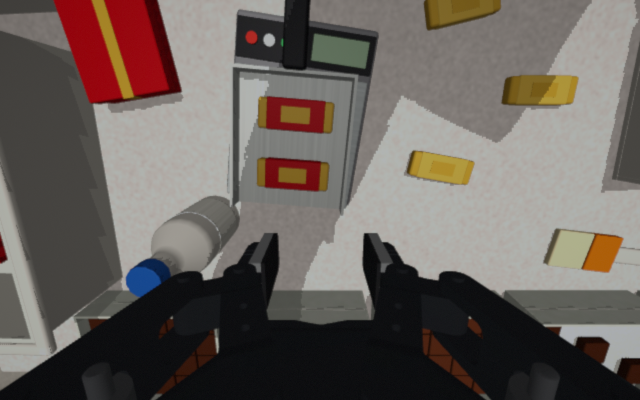

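Both bars lie flat in the pan, at (295,115) and (292,174), and have been released. Next I'll grasp the handle, lift the pan and check how it hangs.

```bash
cat >> h.py <<'E'
LEAN=12.
def T(heading,lean):
    h=np.radians(heading);l=np.radians(lean);f=np.array([np.cos(h),np.sin(h),0])
    z=np.sin(l)*f+[0,0,-np.cos(l)];y=np.array([-np.sin(h),np.cos(h),0]);return np.column_stack([np.cross(y,z),y,z])
def tool(g,hd,tilt=0):  # grip point g, pan heading, pan tilt -> tcp pose
    M=T(hd,LEAN-tilt);return np.array(g)-.054*M[:,2],M
def mouth_grip(m,hd,tilt):
    t=np.radians(tilt);f=np.r_[R2(hd)@[1,0],0]
    return np.array(m)-f*(.183*np.cos(t)-.023*np.sin(t))+[0,0,.183*np.sin(t)+.023*np.cos(t)]
G0=np.r_[PAN+R2(PY)@[-.11,0],.073]
def mv(g,hd,tilt=0,v=.1): p,M=tool(g,hd,tilt);env.servo_line(p,v,M)
E
python3 - <<'E'
from h import *
p,M=tool(G0+[0,0,.12],PY);env.movep(p,M);env.move_gripper(.05)
mv(G0,PY); env.move_gripper(.01);s=sensors.state();print(s["width"],s["grasp_force"],s["time"])
mv(G0+[0,0,.03],PY,0,.04);mv(G0+[0,0,.11],PY,0,.08);env.pause(.3);s=sensors.state();print(s["width"],s["grasp_force"],s["force"],s["ft_torque"])
cv2.imwrite("pics/w5.png",viewer.read_camera("wrist"));im=viewer.read_camera("scene");cv2.imwrite("pics/s5.png",cv2.resize(im[120:330,150:400],None,fx=2.4,fy=2.4))
E
```

```text
0.020819332516735716 57.86708056926727 39.2
0.021283564109755376 58.34728717803955 [-0.60116891  1.18506593 -2.99665595] [0.10229653 0.59824751 0.04934093]
```

View pics/s5.png

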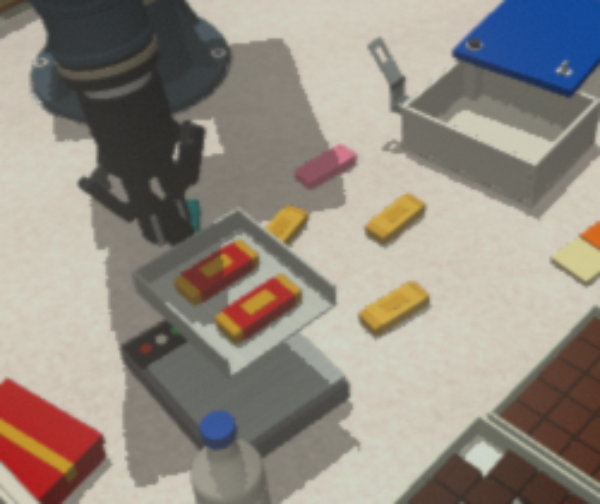

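The pan is lifted, roughly level, with both bars in place at (217,270) and (258,308). Now I'll swing it to the box and tip it.

```bash
python3 - <<'E'
from h import *
m=np.r_[np.array([.517,.199])+R2(5)@[.005,-.048],.092];hd=95
g1=G0+[0,0,.11]; ge=mouth_grip(m,hd,0)+[0,0,.07]; 
n=6
for i in range(1,n+1):
    t=i/n; mv(g1*(1-t)+ge*t,PY+(hd-PY)*t,0,.12)
mv(mouth_grip(m,hd,0)+[0,0,.01],hd,0,.08)
for tl in (8,15,22,27,31,35,38):
    mv(mouth_grip(m,hd,tl),hd,tl,.06)
env.pause(1.0)
cv2.imwrite("pics/w6.png",viewer.read_camera("wrist"));im=viewer.read_camera("scene");cv2.imwrite("pics/s6.png",cv2.resize(im[60:300,190:460],None,fx=2.2,fy=2.2))
s=sensors.state();print(s["time"],s["force"],s["width"])
E
```

```text
49.9417 [-0.00216192  0.03900399 -0.8662266 ] 0.021019736401759314
```

View pics/s6.png

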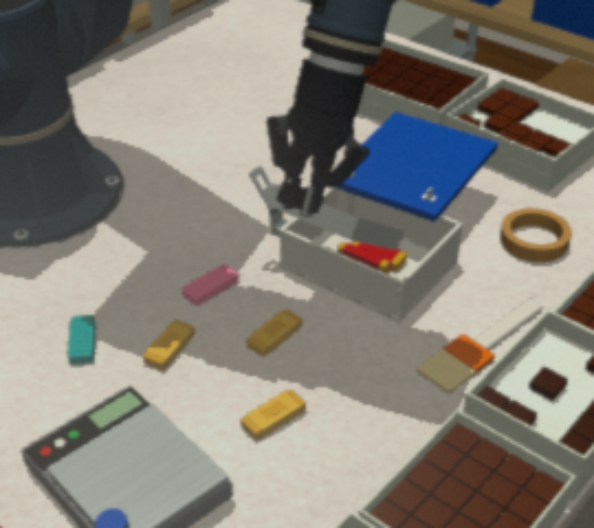

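The bars look to be in the box at (372,255), but I can't make out the pan, so I'll check the wrist view.

```bash
python3 - <<'E'
from h import *
s=sensors.state();print(s["eef_pos"],np.round(s["orientation"],2).tolist());p=proj("scene",s["eef_pos"]);print(p,(p-[190,60])*2.2)
print(((proj("scene",[.52,.02,.21]))-[190,60])*2.2)
E
```

```text
[0.53545345 0.0456653  0.27131923] [[0.08, -1.0, 0.04], [-0.9, -0.09, -0.44], [0.44, -0.0, -0.9]]
[330.28556332 129.3433942 ] [308.62823931 152.55546724]
[284.64641458 200.55335608]
```

View pics/w6.png

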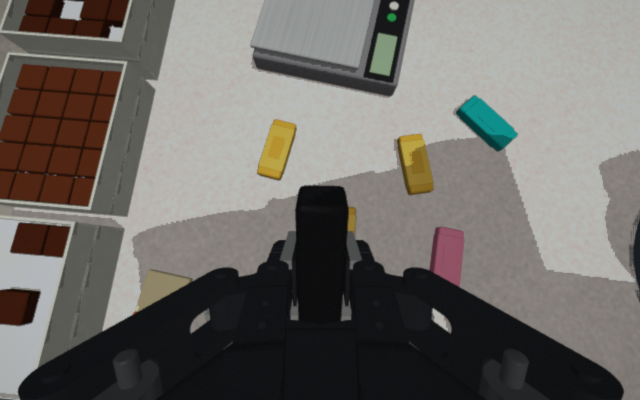

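The handle is still held. I'll raise the pan while it stays tilted, level it off to the right, and look into the box.

```bash
python3 - <<'E'
from h import *
m=np.r_[np.array([.517,.199])+R2(5)@[.005,-.048],.092];hd=95
g=mouth_grip(m,hd,38)
mv(g+[0,0,.05],hd,38,.06); mv(g+[0,0,.10],hd,38,.1);env.pause(.3)
im=viewer.read_camera("scene");a=cv2.resize(im[60:240,220:420],None,fx=2.2,fy=2.2)
ge=mouth_grip(m,hd,0)+[0,0,.11];mv(ge,hd,0,.12)
g1=G0+[0,0,.11]
for t in (.17,.34,.5): mv(ge*(1-t)+g1*t,hd+(PY-hd)*t,0,.14)
env.pause(.3);im=viewer.read_camera("scene");b=cv2.resize(im[60:240,220:420],None,fx=2.2,fy=2.2)
cv2.imwrite("pics/top7.png",viewer.read_camera("top"))
t=cv2.imread("pics/top7.png")[130:240,170:470]
cv2.imwrite("pics/s7.png",np.vstack([np.hstack([a,b])[:,:800],cv2.resize(t,(545,200))if 0 else cv2.copyMakeBorder(cv2.resize(t,(540,198)),0,0,0,min(800,a.shape[1]*2)-540,cv2.BORDER_CONSTANT)]))
s=sensors.state();print(s["time"],s["force"],s["width"])
E
```

```text
54.9667 [ 0.24542431 -0.2288201  -1.99246775] 0.021123273118364753
```

View pics/s7.png

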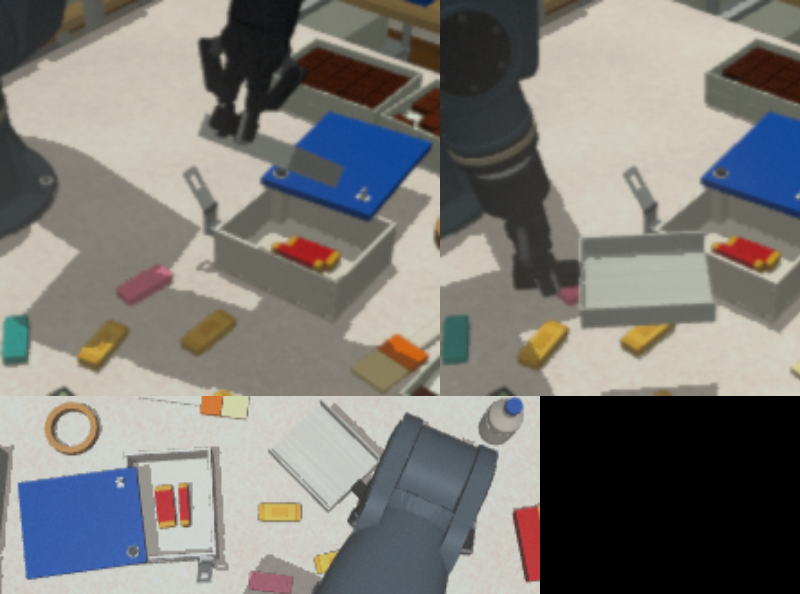

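Both bars are inside the box (one standing on edge), and the pan is empty. I'll put the pan back.

```bash
python3 - <<'E'
from h import *
m=np.r_[np.array([.517,.199])+R2(5)@[.005,-.048],.092];hd=95
ge=mouth_grip(m,hd,0)+[0,0,.11];g1=G0+[0,0,.11]
for t in (.67,.84,1): mv(ge*(1-t)+g1*t,hd+(PY-hd)*t,0,.14)
mv(G0+[0,0,.02],PY,0,.08)
for dz in (.012,.008,.005,.003,.001):
    mv(G0+[0,0,dz],PY,0,.02);env.pause(.1);f=sensors.state()["force"];print(dz,np.round(f,2))
    if f[2]>-.3: break
env.move_gripper(.035);env.pause(.3)
mv(G0+[0,0,.15],PY,0,.12)
env.movep([.62,-.27,.3],down(90))
c=viewer.get_calibration("wrist");a=viewer.read_camera("wrist");np.save("c_pan2.npy",c,allow_pickle=True);cv2.imwrite("pics/w8.png",a)
print(sensors.state()["time"])
E
```

```text
0.012 [-0.49 -0.67 -2.38]
0.008 [-0.62 -0.32 -1.79]
0.005 [ 0.22 -0.2  -2.  ]
0.003 [-1.34  0.09 -1.47]
0.001 [ 1.   -0.33 -1.8 ]
62.775
```

View pics/w8.png

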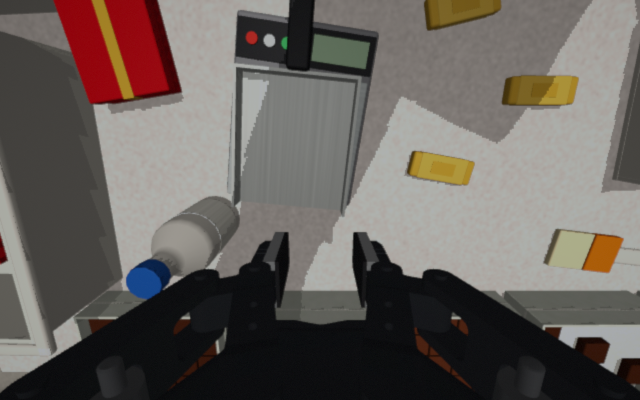

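The pan is back level on the plate, within a few mm of where it started. Now I'll push the cover shut from its other edge until it stops.

```bash
python3 - <<'E'
from h import *
pv=np.array([0.4265,0.255])
def P(ang,off,z,x=0.12): return np.r_[pv+R2(ang)@[x,.022+0.011+off],z]
env.move_gripper(0)
env.movep([.45,0,.35],down(45))
env.movep(P(96,.04,.27),down(96)); env.servo_line(P(96,.04,.151),.15);env.pause(.2)
f0=np.array(sensors.state()["force"])
a=102
while a>0:
    a-=6 if a>12 else 1.5; env.servo_line(P(a,0,.151),.1 if a>12 else .04,down(a))
    f=np.array(sensors.state()["force"])-f0
    if a<14: print(round(a,1),np.round(f,1))
    if np.linalg.norm(f[:2])>6: print("stop",a,f);break
env.servo_line(P(a,.03,.151),.1);env.servo_line(P(a,.03,.28),.25)
env.movep([.62,.12,.3],down(90));env.pause(.2)
c=viewer.get_calibration("wrist");im=viewer.read_camera("wrist");np.save("c9.npy",c,allow_pickle=True);cv2.imwrite("pics/w9.png",im)
hsv=cv2.cvtColor(im,cv2.COLOR_BGR2HSV);m=cv2.inRange(hsv,(105,120,60),(125,255,255))
k=max(cv2.findContours(m,0,2)[0],key=cv2.contourArea);w=np.array([ray("",p[0],.086,c)[:2] for p in k],np.float32);print(cv2.minAreaRect(w),sensors.state()["time"])
E
```

```text
12 [-0.1 -0.8 -0.4]
10.5 [-0.4 -0.5 -0.3]
9.0 [-0.6  0.   0.3]
7.5 [-0.3 -0.3  0.2]
6.0 [-0.5 -0.2  0.6]
4.5 [-0.1 -0.3  0.2]
3.0 [-3.6 14.  -1.8]
stop 3.0 [-3.64772862 13.99762238 -1.75900372]
((0.5343769788742065, 0.19681036472320557), (0.1853238046169281, 0.17411872744560242), 4.056533336639404) 76.2333
```

View pics/w9.png

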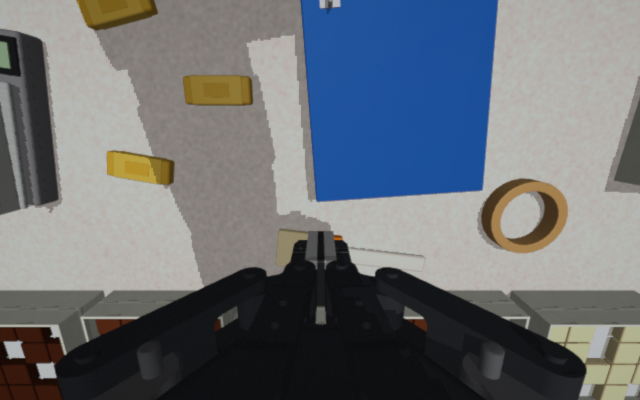

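The cover is against its stop at yaw 4.06°, so it is shut, and the hasp is still back. Now I'll throw the hasp over from behind.

```bash
python3 - <<'E'
from h import *
yw=4.06;pv=np.array([0.4265,0.255]);C=pv+R2(yw)@[.086,-.066];H=C+R2(yw)@[-.118,-.062]
print("hinge",H,"box",C,ray("top",(285,221),.09))
def Q(dx,z): return np.r_[H+R2(yw)@[dx,0],z]
M=down(90+yw)
env.movep(Q(-.07,.3),M);env.servo_line(Q(-.07,.190),.15);env.pause(.2);f0=np.array(sensors.state()["force"])
for dx in (-.05,-.04,-.03,-.02,-.01,0,.01,.02,.03):
    env.servo_line(Q(dx,.190),.05);f=np.array(sensors.state()["force"])-f0
    if np.linalg.norm(f)>10: print("stop",dx,f);break
env.pause(.5);env.servo_line(Q(dx,.30),.15)
env.movep([.52,.13,.3],down(90));env.pause(.2)
im=viewer.read_camera("wrist");cv2.imwrite("pics/w10.png",im);cv2.imwrite("pics/top10.png",viewer.read_camera("top"));print(sensors.state()["time"])
E
```

```text
hinge [0.40364284 0.12505559] box [0.51695705 0.19525452] [0.41103072 0.12152702 0.09      ]
83.8917
```

View pics/w10.png

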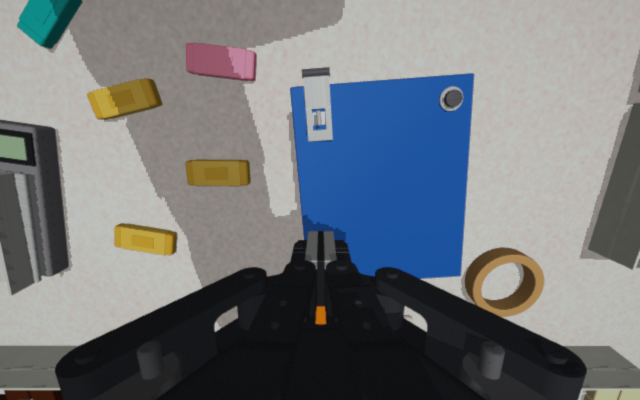

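The hasp lies along the cover, with the staple showing through its slot at (319,118) and its tip at (320,140). I'll check its geometry, back the arm off and hand in.

```bash
python3 - <<'E'
from h import *
c=viewer.get_calibration("wrist")
t=ray("",(320,140),.0905,c);h=np.array([.4036,.1251]);print("tip",t, "len",np.linalg.norm(t[:2]-h), "hinge px->",ray("",(316,72),.0905,c))
env.servo_line([.45,.0,.38],.2);env.pause(.5)
print(sensors.state()["time"]);print(env.finish_job())
E
```

```text
tip [0.46913492 0.13053113 0.0905    ] len 0.06575958040126419 hinge px-> [0.40730704 0.12681308 0.0905    ]
85.3833
the job is handed in; nothing more can be done
None
```

I handed the job in at about 85 s of robot time: both red bars are in the box, the empty pan is back level on the scale, the cover is shut, and the hasp lies over its staple; the final verdict was not reported to me.

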